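# Poke the guide bushing up out of the drilling jig

### The arm

A 6-joint arm with a two-finger parallel gripper is mounted at the origin on the work surface. World frame = base frame: x ahead of the robot, y to its left, z up, the work surface at z = 0. Lengths are in mm, angles in rad, forces in N, time in s.
With the tool pointing down it reaches from about 350 to 975 mm from the base axis. Payload 7.1 kg.
Tool frame: the origin (TCP) lies on the front face of the gripper's body, between the roots of the fingers; the fingertips stand 80 mm ahead of it and the grasp point (between the pads) lies 61 mm ahead of it (env.tips_ahead is the distance from the TCP to the fingertips, in mm); z points along the fingers, y is the direction in which the jaws open and shut (so a half turn about z gives the same grasp; the last joint's range is limited). The gripper opens to 88 mm and grips with 3 to 60 N. Pads are 20 mm wide; open, the fingers measure 115 mm over their backs; the gripper's body (75 mm by 178 mm) begins 61 mm behind the grasp point.
Start: joints at [-1.282, 0.423, 1.63, -0, 1.089, -0.019], TCP at [189.37, -595.604, 302.675] pointing down, gripper open.
Joint ranges: [-3, 3], [-0.9, 2.11], [0.09, 2.58], [-1.31, 4.45], [0.11, 2.69], [-2.54, 2.54]. Speed limits (rad/s): [2.39, 2.39, 3.01, 3.14, 3.14, 3.14].

### API

Orientations are given as a unit quaternion [x, y, z, w].
In Python, from station import env, set_gripper, viewer, workorder gives the robot as it stands. Calls block until the motion is done:
- env.reach(position, orientation): joint-space move of the TCP to a pose.
- env.move_l(position, rot=None, rate=150, f_stop=None): straight line of the TCP; rot=None keeps the orientation; rate is the mean speed in mm/s. With f_stop (N) it stops when the force on the tool has changed by that much, and returns True; else False.
- env.move_joints(angles): joint-space move.
- set_gripper(opening): finger opening in mm; the grip force is fixed at half the most; returns when the fingers have stopped.
- env.hold(seconds).
- env.ik(position, orientation): joint angles nearest the present ones, or None.
- env.read_state(): the state.
- viewer.camera(name): name is "scene" or "top" or "wrist"; returns the picture (480x640x3 uint8, blue, green, red); there is no depth.
- viewer.camera_params(name): a dict with "fx", "fy", "cx", "cy" (pixels), "pose" (4x4, takes a point from camera to world coordinates); the wrist camera has in their place "tool_from_camera" (4x4, takes a point from camera to tool coordinates, whose origin is the TCP and whose axes are the flange's). Camera axes: x right, y up, looking along -z (the intrinsics and any distortion apply to the point x, -y, -z); pixel columns grow to the right and rows downward; lengths in mm; the calibration is good to about 2 mm. A picture is of the moment at which its call begins: read the wrist's pose just before it. camera_params takes no time and is no camera call.
A pose or a line that the arm cannot do raises env.IKError and nothing moves.
- workorder.sign_off(): hands the job in, once; it reports no verdict.
The state is a dict: "time_s": time; "qpos": joint angles; "dq": joint speeds; "tau": joint torques, N m; "tool_pos": TCP position; "orientation": TCP orientation; "force": force on the tool from outside, world axes, zero at the start; "wrist_torque": the same for the moment, N m; "width": finger opening in mm.
Only numpy, scipy, OpenCV 4.12 (cv2) and the standard library are available. Lean on these libraries where they do the work, as an engineer would, in place of code of your own. Each camera call takes 0.05 s, during which the arm holds its last target.

### The job

The steel guide bushing sits flush in its drilling jig and cannot be gripped. Pick up the jig that holds the bushing, set it down flat over the upright post of the knock-out stand so that the post goes in through the hole in its underside and pokes the bushing up, and leave it there, bushing standing proud. Leave the spare jig with the empty hole where it is.

Things in the scene. Friction and masses are not known exactly. Their poses are not given: they have to be found in the camera images.
- jig_center (a point): Jig with the bushing: loose wooden block 110 (x) x 56 (y) x 40 mm high, 0.2 kg, flat on the bench. Point: its centre, 20 mm above its underside. Through it runs a vertical hole: a 37.6 mm recess in the top 20 mm (holds the bushing), a 28 mm access hole in the bottom 20 mm. Grip across the 56 mm width over the middle, 5-8 mm above centre; keep 16 mm free above the jig's top for the bushing to rise.
- bushing_center (a point): Steel bushing: loose round piece, 36 mm diameter, 20 mm high, 0.12 kg, its small bore a dark 10 mm spot on top. Point: its centre, half-way up; z is its axis. At the start it rests on the ledge in the jig's recess, top flush with the jig's top, this point 10 mm above jig_center. Not clamped: pushed from below it slides up freely.
- post_tip (a point): Knock-out stand: white board 130 x 100 mm (x, y), 12 mm thick, fixed to the bench, one upright dark wooden post in its middle, 18 mm diameter, 34 mm high above the plate, the last 6 mm tapering to a flat 14 mm end. Point: centre of the post's end, 46 mm above the bench. A jig set over it rests on the plate, bushing raised 14 mm; its turn about the post is free.
- spare_center (a point): Spare jig: loose wooden block of the same shape and size as the jig, but its round hole is empty (open hole, no steel in it). Point: its centre, 20 mm above its underside. To be left alone.
Things that resemble listed ones, but are neither listed nor needed, are in the scene too. What is shaped like the part that bears jig_center but blue, pink or red is not meant.

How it is judged (in metres and radians):
At the end, for the whole second after the job is handed in: Jig flat (7 deg) on the stand, its centre at least 10 mm below the post end (14 when fully down) and within 12 mm of the post axis; bushing upright (11 deg), within 15 mm of the post axis, raised 10 to 20 mm out of the recess; both at rest; spare jig moved less than 30 mm (horizontal distance between jig_center and post_tip below 0.012 m and z of jig_center in the frame of post_tip below -0.01 m and angle between jig_center's own z axis and vertical below 0.12 rad and z of bushing_center in the frame of jig_center between 0.02 and 0.03 m and horizontal distance between bushing_center and post_tip below 0.015 m and angle between bushing_center's own z axis and vertical below 0.2 rad and linear speed of each of jig, bushing below 0.02 m/s); the robot touches nothing.
It fails at once if the spare jig is moved by more than 30 mm (distance of spare_center from where it was at the start of the episode above 0.03 m).
It also fails if it takes over 35 s, if anything falls off the work surface, if the arm or the gripper's body presses on something with over 40 N, if the wrist force passes 120 N, or if a joint passes its speed limit or range.

## Working session

There is one attempt and no reset: what is moved stays moved. The work goes in short steps, each a Python script; the robot and the scene stay as the last script left them, time stands still between calls to the robot, and variables do not carry over. Pictures are saved under pics/ and viewed, and the job is handed in when it is done.

```bash
mkdir -p pics; ls; python3 - <<'E'
from station import env,viewer
import cv2
for n in("scene","top","wrist"):
    s=env.read_state()
    cv2.imwrite(f"pics/{n}0.png",viewer.camera(n)); print(n,viewer.camera_params(n))
print(s)
E
```

```text
pics
scene {'fx': 496.69417718700237, 'fy': 496.69417718700237, 'cx': 323.2017491712034, 'cy': 247.59636215875148, 'pose': array([[ 7.19151464e-01, -4.08446512e-01,  5.62132207e-01,
         8.98321578e+02],
       [ 6.94833108e-01,  4.28891336e-01, -5.77286041e-01,
        -4.04422042e+02],
       [-5.30316360e-03,  8.05744171e-01,  5.92239992e-01,
         4.84505047e+02],
       [ 0.00000000e+00,  0.00000000e+00,  0.00000000e+00,
         1.00000000e+00]])}
top {'fx': 470.6240981314044, 'fy': 470.6240981314044, 'cx': 321.1560889905056, 'cy': 237.96360648949175, 'pose': array([[ 2.27365924e-02,  9.88144084e-01, -1.51836483e-01,
         3.70189729e+02],
       [-9.99723526e-01,  2.15619786e-02, -9.37827788e-03,
         1.03643261e+01],
       [-5.99319480e-03,  1.52007734e-01,  9.88361134e-01,
         7.64578557e+02],
       [ 0.00000000e+00,  0.00000000e+00,  0.00000000e+00,
         1.00000000e+00]])}
wrist {'fx': 363.8702148615832, 'fy': 363.8702148615832, 'cx': 319.1785129368225, 'cy': 245.0104571396591, 'tool_from_camera': array([[-2.18129108e-04,  9.67709852e-01,  2.5206664
[... 287 characters left out ...]
)}
{'time_s': 0.1, 'qpos': array([-1.28199728e+00,  4.23710671e-01,  1.63059361e+00,  9.51127848e-06,
        1.08858774e+00, -1.90312050e-02]), 'dq': array([ 3.48386584e-04, -2.01545160e-03, -6.84252945e-04, -2.16861626e-05,
        1.72710253e-03,  3.43934469e-04]), 'tau': array([ 7.48077764e-04, -5.45614994e+01, -2.74324572e+01,  6.45447616e-02,
        1.87950034e-02, -2.55018961e-05]), 'tool_pos': array([ 189.26873546, -595.2521575 ,  302.02076364]), 'orientation': array([ 9.88178562e-01,  1.53305928e-01, -8.31930477e-05, -6.44351356e-04]), 'force': array([-0.26401107,  1.05413113, -0.75068047]), 'wrist_torque': array([-0.01650699, -0.02546466,  0.00134394]), 'width': 87.59781737991545}
```

View pics/top0.png

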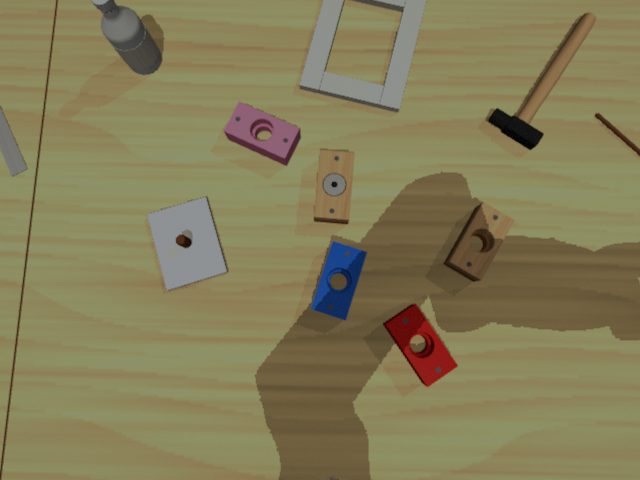

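View pics/scene0.png

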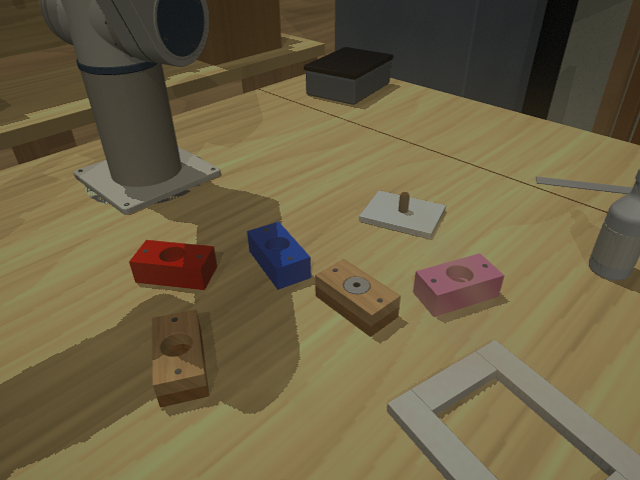

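View pics/wrist0.png

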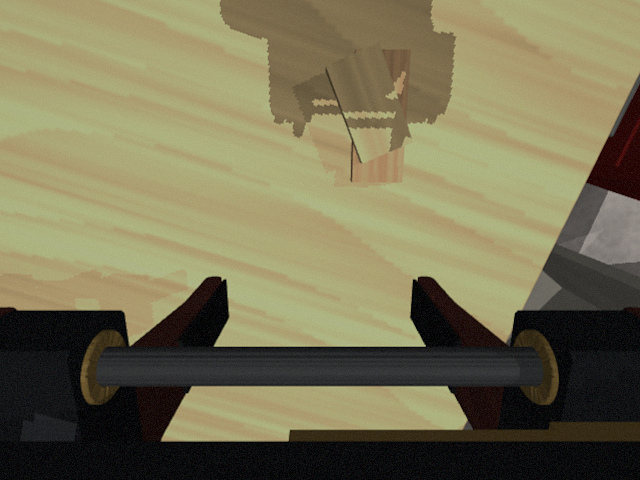

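The top view shows the jig with the bushing at about (334,184), the stand at (187,243) with its post tip near (182,240), and the spare in the shadow at (480,242). The pink, blue and red blocks are decoys. I'll enlarge these.

```bash
python3 - <<'E'
import cv2,numpy as np
t=cv2.imread("pics/top0.png");s=cv2.imread("pics/scene0.png")
f=lambda im,x,y,w,h,k:cv2.resize(im[y:y+h,x:x+w],None,fx=k,fy=k,interpolation=cv2.INTER_CUBIC)
a=f(t,295,140,80,90,5);b=f(t,140,190,100,110,4) 
c=np.zeros((450,800,3),np.uint8);c[:,:400]=a;c[:440,400:]=b;cv2.imwrite("pics/c1.png",c)
a=f(s,305,250,100,90,4);b=f(s,350,180,100,65,4)
c=np.zeros((360,800,3),np.uint8);c[:,:400]=a;c[:260,400:]=b;cv2.imwrite("pics/c2.png",c)
E
```

```text
(no output)
```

View pics/c1.png

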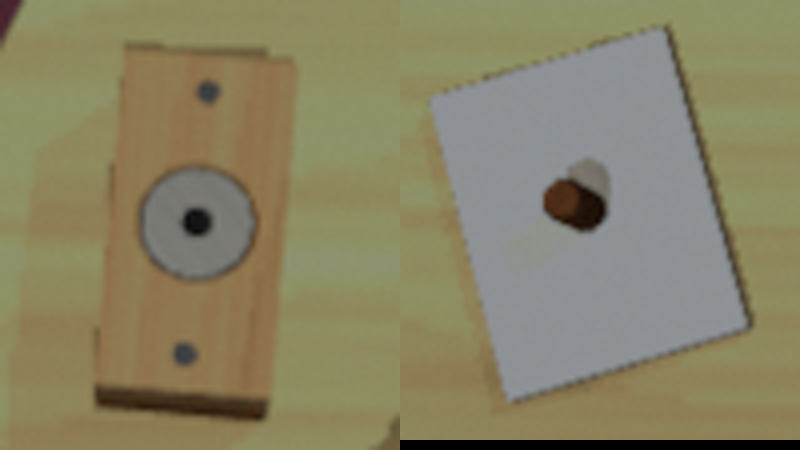

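View pics/c2.png

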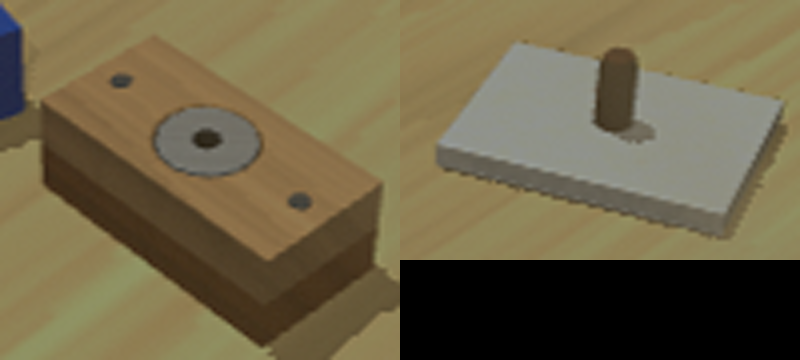

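```bash
cat > h.py <<'E'
import numpy as np
from station import env,viewer
def ray(cam,u,v,T=None):
    p=viewer.camera_params(cam); P=p["pose"] if T is None else T@p["tool_from_camera"]
    d=P[:3,:3]@np.array([(u-p["cx"])/p["fx"],-(v-p["cy"])/p["fy"],-1.])
    return P[:3,3],d
def at(cam,u,v,z,T=None):
    o,d=ray(cam,u,v,T); return (o+d*(z-o[2])/d[2])[:2].round(1)
def tri(l):
    A=np.zeros((3,3));b=np.zeros(3)
    for c,u,v in l:
        o,d=ray(c,u,v);d=d/np.linalg.norm(d);M=np.eye(3)-np.outer(d,d);A+=M;b+=M@o
    return np.linalg.solve(A,b).round(1)
E
python3 - <<'E'
from h import *
T=lambda x,y:(295+x/5-.4,140+y/5-.4)
P=lambda x,y:(140+(x-400)/4-.4,190+y/4-.4)
S=lambda x,y:(305+x/4-.4,250+y/4-.4)
Q=lambda x,y:(350+(x-400)/4-.4,180+y/4-.4)
for n,a,b in(("bore",(197,221),(207,138)),("dotA",(208,92),(300,201)),("dotB",(184,354),(122,80))):
    print(n,at("top",*T(*a),40),at("scene",*S(*b),40),tri([("top",*T(*a)),("scene",*S(*b))]))
print("jig corners",[at("top",*T(*a),40) for a in((125,44),(298,62),(268,403),(95,388))],[at("scene",*S(*a),40) for a in((155,36),(382,184),(268,262),(42,102))])
print("post",at("top",*P(563,200),46),at("scene",*Q(619,53),46),tri([("top",*P(563,200)),("scene",*Q(619,53))]))
c1=[at("top",*P(*a),12) for a in((429,99),(667,26),(751,327),(510,402))];c2=[at("scene",*Q(*a),12) for a in((518,42),(783,100),(723,215),(437,147))]
print(c1,np.mean(c1,0));print(c2,np.mean(c2,0))
for c in(c1,c2): print(np.linalg.norm(np.roll(c,1,0)-c,axis=1))
E
```

```text
bore [568.8  -1.1] [568.2  -0.6] [568.6  -1.1  40.6]
dotA [611.4  -3.9] [611.3  -3.6] [611.4  -3.8  40.2]
dotB [525.7   2.1] [525.5   2.5] [525.7   2.2  40.3]
jig corners [array([626.8,  23. ]), array([622. , -32.5]), array([510.6, -24.5]), array([514.2,  29.8])] [array([516.7,  29.6]), array([625.8,  21.8]), array([622. , -33.1]), array([513.5, -25.9])]
post [473.3 234.9] [472.5 237.4] [473.5 234.9  47.2]
[array([518.6, 303.2]), array([551.3, 207.7]), array([428.4, 166.6]), array([396.4, 261.1])] [473.675 234.65 ]
[array([398.5, 262.5]), array([518.9, 304. ]), array([551.4, 208.3]), array([430.8, 165.9])] [474.9   235.175]
[129.2487911  100.94325138 129.59020025  99.77098777]
[101.85700761 127.35152139 101.06799691 127.83630157]
```

All the measurements agree. Both views put the jig top at z=40 and the post tip at 46–47, and the plate measures about 129 x 100 mm. The jig is at (568.5,-1) with yaw -0.07, and the post is at (473.6,235). Next I'll approach and check with the wrist camera.

```bash
cat >> h.py <<'E'
from scipy.spatial.transform import Rotation as R
def q(psi): return np.array([np.cos(psi/2),np.sin(psi/2),0,0])
def tool():
    s=env.read_state();T=np.eye(4);T[:3,:3]=R.from_quat(s["orientation"]).as_matrix();T[:3,3]=s["tool_pos"];return T
E
python3 - <<'E'
from h import *
import cv2
for psi in(-.07,np.pi-.07): print(psi,[env.ik(p,q(psi)) for p in([568.5,-1,230],[568.5,-1,87],[473.6,235,99])])
psi=-.07 if env.ik([568.5,-1,87],q(-.07)) is not None and env.ik([473.6,235,99],q(-.07)) is not None else np.pi-.07
env.reach([568.5,-1,230],q(psi));env.hold(.2)
T=tool();cv2.imwrite("pics/w1.png",viewer.camera("wrist"));np.save("T1.npy",T);print(psi,T,env.read_state()["time_s"])
E
```

```text
-0.07 [array([-2.26927876e-02,  4.36077424e-01,  1.80863230e+00, -4.44089210e-16,
        8.96882933e-01,  1.61810354e+00]), array([-2.26927876e-02,  6.65545230e-01,  1.85149256e+00, -4.44089210e-16,
        6.24554861e-01,  1.61810354e+00]), array([ 4.38092439e-01,  6.09134284e-01,  1.94021327e+00, -4.44089210e-16,
        5.92245095e-01,  2.07888877e+00])]
3.0715926535897933 [array([-2.26927876e-02,  4.36077424e-01,  1.80863230e+00, -4.44089210e-16,
        8.96882933e-01, -1.52348911e+00]), array([-2.26927876e-02,  6.65545230e-01,  1.85149256e+00, -4.44089210e-16,
        6.24554861e-01, -1.52348911e+00]), array([ 4.38092439e-01,  6.09134284e-01,  1.94021327e+00, -4.44089210e-16,
        5.92245095e-01, -1.06270389e+00])]
-0.07 [[ 9.97492984e-01 -7.07653883e-02  7.90468969e-05  5.68540651e+02]
 [-7.07653877e-02 -9.97492987e-01 -1.04759708e-05 -1.52732959e+00]
 [ 7.95900615e-05  4.85592311e-06 -9.99999997e-01  2.30035891e+02]
 [ 0.00000000e+00  0.00000000e+00  0.00000000e+00  1.00000000e+00]] 2.9167
```

View pics/w1.png

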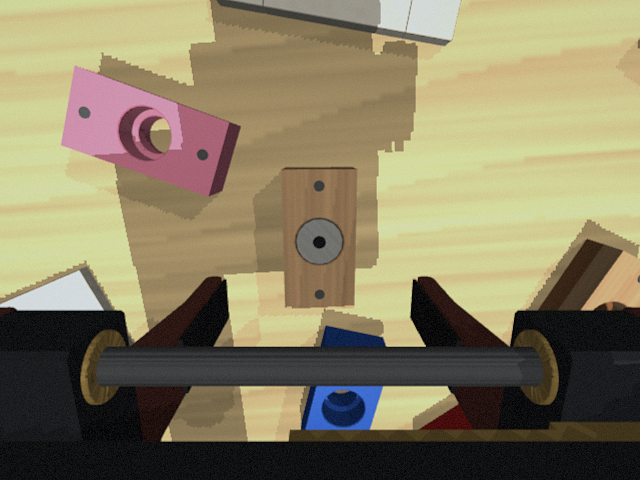

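The wrist view shows the jig centred, with its bore at (319.5,242) and the screws at (319,186) and (320,294), square to the jaws. Pink's nearest corner is at about (212,196).

```bash
python3 - <<'E'
from h import *
T=np.load("T1.npy")
for p in((319.5,242),(319,186),(320,294),(212,196),(383,345)): print(p,at("wrist",*p,40,T))
env.move_l([568.5,-1,87],rate=150)
set_gripper(50)
s=env.read_state();print(s["width"],s["tool_pos"],s["force"],s["time_s"])
env.move_l([568.5,-1,170],rate=100)
import cv2
s=env.read_state();print(s["width"],s["force"],s["time_s"])
cv2.imwrite("pics/w2.png",viewer.camera("wrist"));cv2.imwrite("pics/s2.png",viewer.camera("scene"))
E
```

```text
(319.5, 242) [568.1  -2.2]
(319, 186) [610.9  -4.8]
(320, 294) [5.251e+02 5.000e-01]
(212, 196) [609.1  75.5]
(383, 345) [476.  -48.7]Traceback (most recent call last):
  File "<stdin>", line 5, in <module>
NameError: name 'set_gripper' is not defined
```

```bash
python3 - <<'E'
from h import *
from station import set_gripper
set_gripper(46)
s=env.read_state();print(s["width"],s["tool_pos"],s["force"],s["time_s"])
env.move_l([568.5,-1,170],rate=100)
import cv2
s=env.read_state();print(s["width"],s["force"],s["time_s"]);np.save("T2.npy",tool())
cv2.imwrite("pics/w2.png",viewer.camera("wrist"));cv2.imwrite("pics/s2.png",viewer.camera("scene"))
E
```

```text
55.76374802073106 [568.62848951  -1.06299101  87.26778368] [-0.73365773 -0.81868712  3.16813856] 4.6167
55.864906898367444 [-0.1946974   0.89168157 -4.91545809] 5.6
```

View pics/w2.png

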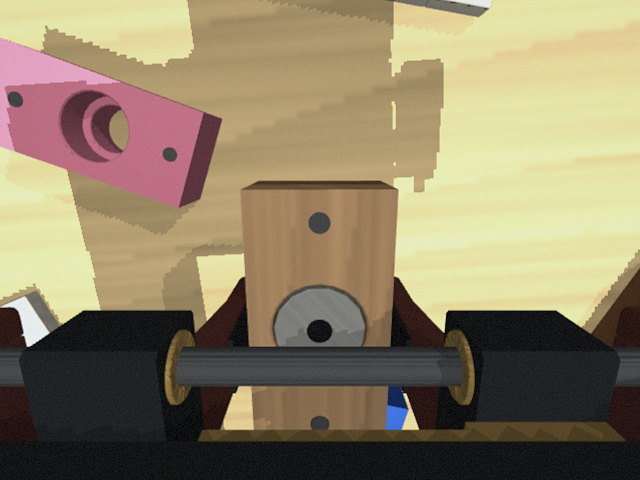

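View pics/s2.png

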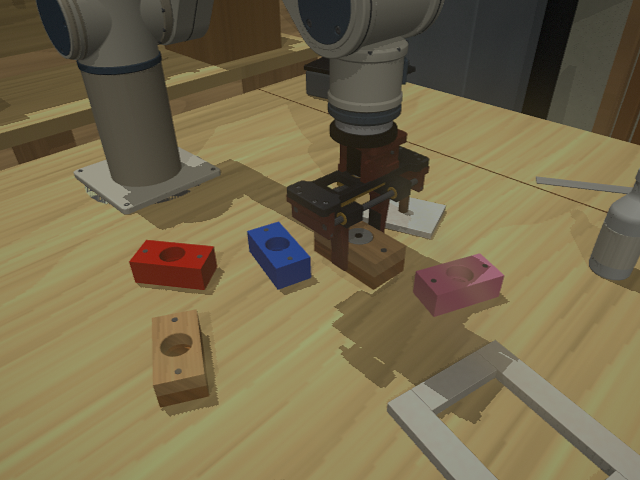

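The jig is held level at a width of 55.9 mm, with the bushing flush. In the wrist view the bore is at (319.5,330) and the screws at (319,222) and (320,424). I'll compute the offset in the hand.

```bash
python3 - <<'E'
from h import *
T=np.load("T2.npy");print(T[:3,3])
for p in((319.5,330.5),(319,222.5),(320,424)): print(p,at("wrist",*p,123,T))
env.move_l([568.5,-1,190],rate=150)
env.move_l([473.7,235,190],rate=150)
env.hold(.2)
import cv2
s=env.read_state();print(s["tool_pos"],s["width"],s["force"],s["time_s"])
cv2.imwrite("pics/s3.png",viewer.camera("scene"));cv2.imwrite("pics/t3.png",viewer.camera("top"))
E
```

```text
[568.0376722   -0.9789095  169.42912478]
(319.5, 330.5) [568.   -1.5]
(319, 222.5) [610.8  -4.3]
(320, 424) [524.9   1.3]
[473.87604012 234.59673187 189.97818506] 55.653277233063974 [-0.15577224  0.20309851 -4.28383077] 8.025
```

View pics/s3.png

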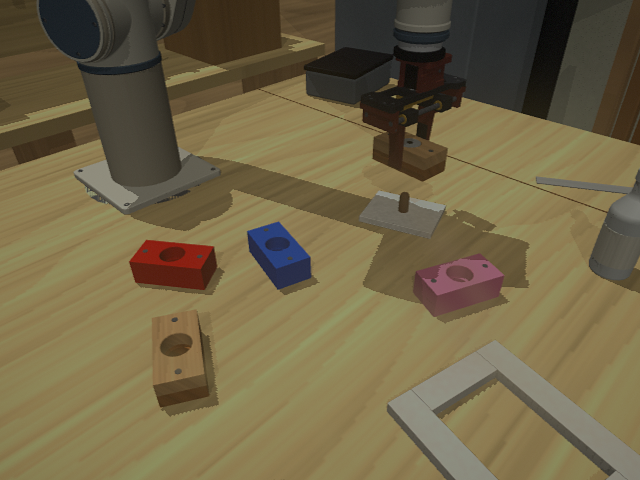

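View pics/t3.png

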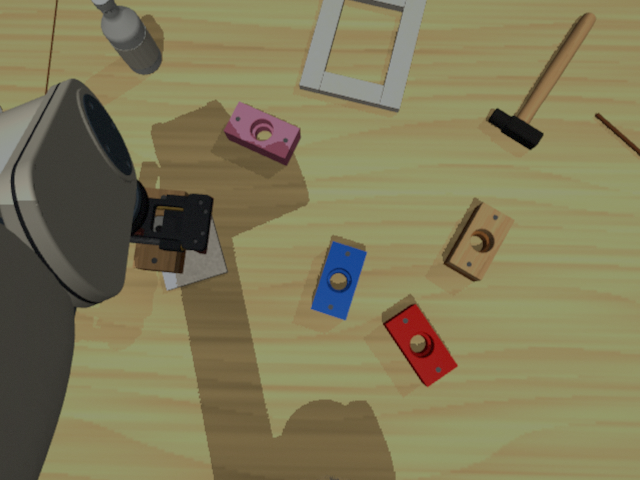

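The jig hangs level above the stand and is centred in the hand to within 0.5 mm. I'll lower it with a force guard.

```bash
python3 - <<'E'
from h import *
import cv2
print(env.move_l([473.7,235,140],rate=120))
h1=env.move_l([473.7,235,112],rate=40,f_stop=8)
s=env.read_state();print(h1,s["tool_pos"],s["width"],s["force"],s["time_s"])
if not h1:
    h2=env.move_l([473.7,235,97],rate=25,f_stop=8)
    s=env.read_state();print(h2,s["tool_pos"],s["width"],s["force"],s["time_s"])
cv2.imwrite("pics/s4.png",viewer.camera("scene"));cv2.imwrite("pics/w4.png",viewer.camera("wrist"))
E
```

```text
False
False [473.89388303 235.06409446 112.11547299] 56.08634192051403 [ 0.29288091 -0.17167739 -2.36814968] 9.5417
True [473.69383867 235.01158264  99.09465956] 56.2554431816704 [-0.31949982 -0.28848356  4.19701197] 10.0583
```

View pics/s4.png

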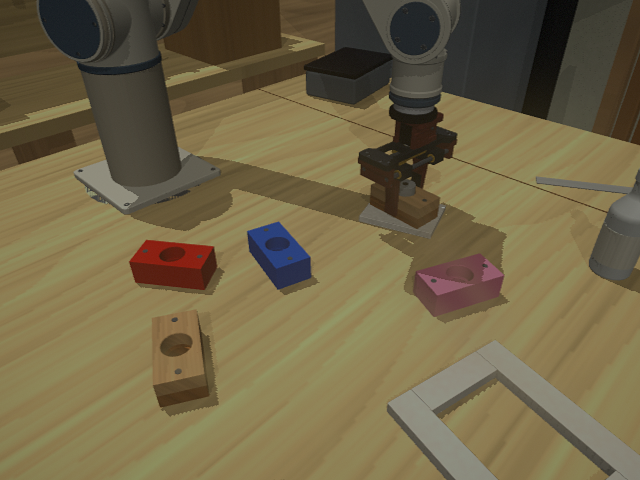

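View pics/w4.png

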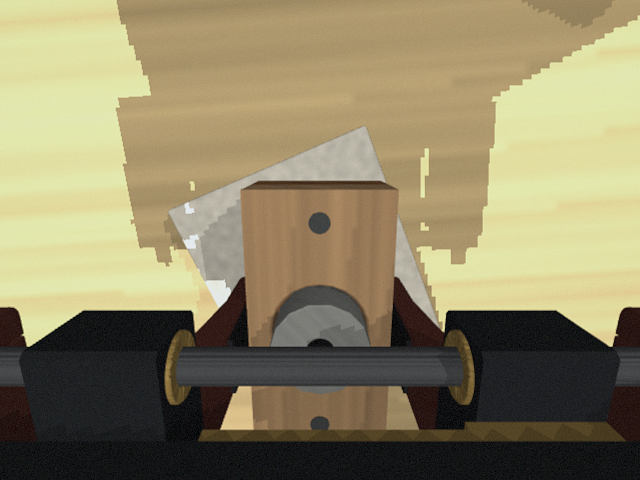

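The arm stopped on plate contact at TCP z=99.1, exactly where expected, and the bushing stands proud in the views. I'll release, retreat straight up and check.

```bash
python3 - <<'E'
from h import *
from station import set_gripper
import cv2
set_gripper(88)
env.hold(.2)
env.move_l([473.7,235,230],rate=120)
env.hold(.3)
s=env.read_state();print(s["tool_pos"],s["width"],s["force"],s["time_s"]);np.save("T5.npy",tool())
w=viewer.camera("wrist");c=viewer.camera("scene")
cv2.imwrite("pics/w5.png",w);cv2.imwrite("pics/s5.png",cv2.resize(c[150:250,330:480],None,fx=5,fy=5,interpolation=cv2.INTER_CUBIC))
E
```

```text
[473.55152234 234.92616732 229.54835543] 87.71486072195573 [-0.00219634  0.15273244 -0.10168843] 12.575
```

View pics/w5.png

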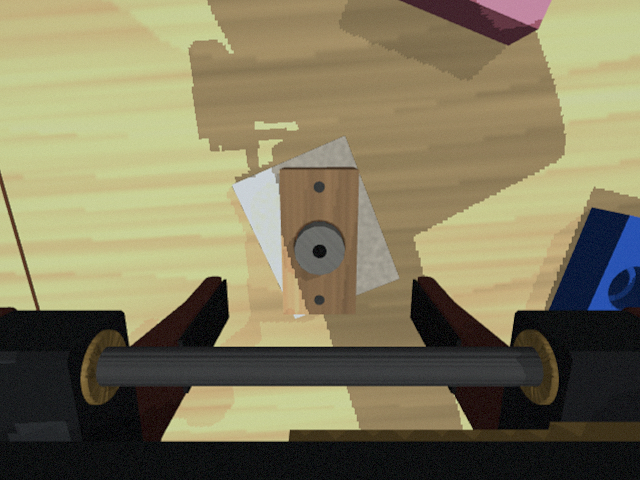

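View pics/s5.png

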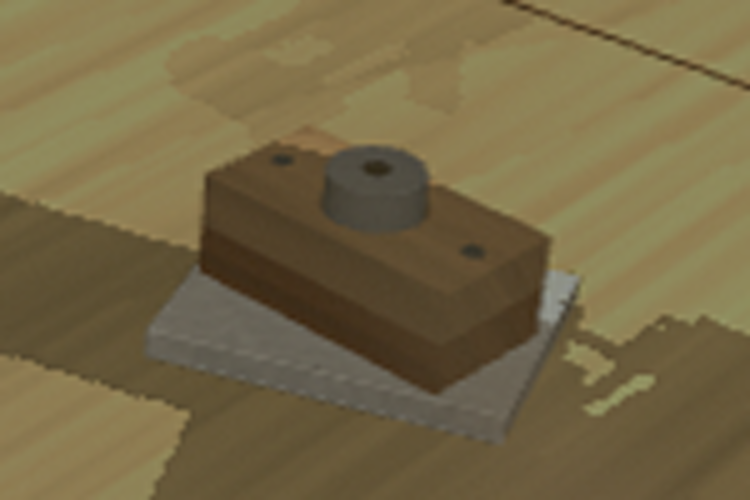

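The jig is flat on the plate with the bushing standing upright and proud. In the wrist view its bore is at (319.5,251) and the screws at (319,187) and (319.5,300).

```bash
python3 - <<'E'
from h import *
from station import workorder
T=np.load("T5.npy")
a=at("wrist",319,187,52,T);b=at("wrist",319.5,300,52,T)
print("jig",(a+b)/2,"dot dist",np.linalg.norm(a-b),"bore",at("wrist",319.5,251,66,T))
print("bore tri z", tri([("scene",330+377/5-.4,150+168/5-.4)]) if 0 else at("scene",330+377/5-.4,150+168/5-.4,66))
workorder.sign_off();print(env.read_state()["time_s"])
E
```

```text
jig [472.9  234.25] dot dist 86.18868835293875 bore [472.8 234.1]
bore tri z [473.  235.6]
the job is handed in; nothing more can be done
the job is handed in; nothing more can be done
```

The jig with the bushing is now flat on the knock-out stand, with the post up through it and the bushing standing proud. I handed the job in with the arm clear, at about 12.6 s of the 35 s allowed.

**What I did:** I found the jig and the post in the top and scene pictures. I gripped the jig across its 56 mm width, 6 mm above centre, and lowered it over the post with a force guard. The arm stopped on plate contact at TCP z = 99.1 mm (99 expected). I then opened the gripper and backed straight up.

**Last checks:**

| Check | Measured | Expected |
|---|---|---|
| Jig centre | (472.9, 234.3) | post at about (473.6, 235) |
| Bushing bore at z = 66 mm, wrist camera | (472.8, 234.1) | post at about (473.6, 235) |
| Bushing bore at z = 66 mm, scene camera | (473.0, 235.6) | post at about (473.6, 235) |
| Distance between the jig's screws at z = 52 mm | 86.2 mm | about 86 mm, as first measured |

- **Bushing height:** I did not measure it on its own. The two cameras agree to within 2 mm at the height for a 14 mm rise.
- **Spare jig:** the robot never went near it, and it looked unmoved in the pictures taken while carrying and placing the jig.
- **Failures:** one script stopped on a missing `set_gripper` import, with the arm already down at the jig and the gripper still open; nothing was disturbed. No check failed.

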